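# Count a batch of four bushes onto the counting scale

## Robot

A 7-joint arm with a two-finger parallel gripper is mounted at the origin on the work surface. World frame = base frame: x ahead of the robot, y to its left, z up, the work surface at z = 0. Lengths are in m, angles in degrees, forces in N, time in s.
With the tool pointing down it reaches from about 0.425 to 0.875 m from the base axis. Payload 4.7 kg.
Tool frame: the origin (TCP) lies midway between the tips of the shut fingers; the grasp point (between the pads) lies 19 mm behind it; y points along the fingers, x is the direction in which the jaws open and shut, and the axes are right-handed (so a half turn about y gives the same grasp; the last joint's range is limited). The gripper opens to 87 mm and grips with 3 to 60 N. Pads are 19 mm wide; open, the fingers measure 117 mm over their backs; the gripper's body (75 mm by 190 mm) begins 51 mm behind the grasp point.
Start: joints at [68.589, 18.392, -4.016, 83.108, 1.295, 78.541, -3.26], TCP at [0.246, -0.602, 0.223] pointing down, gripper open.
Joint ranges: [-163.93, 163.93], [-17.29, 119.83], [-79.2, 71.16], [3.27, 140.29], [-89.18, 269.18], [5.43, 117.66], [-154.24, 154.24]. Speed limits (degrees/s): [147.25, 147.25, 180, 180, 180, 180, 180].

## Interface

Orientations are given as [roll, pitch, yaw] about the fixed x, y, z axes, in that order (R = Rz(yaw) Ry(pitch) Rx(roll)).
In Python, from cell import env gives the robot as it stands.
- The arm moves only by the tool carry_out, never from a script. Its argument "targets" is a list of rows, each a list of 2 entries, a list of its own where there are three numbers: the shift along the tool's x, y, z in mm, then the turn, a rotation vector about the tool's x, y, z in degrees. A call has 1 to 12 rows; each row shifts and turns the commanded pose from where the row before left it, along the tool's axes as they then stand; what a row does not reach is not made up. A row lasts 1/10 s, in which the tool goes at most 50 mm and 8.59 degrees, less where a joint would pass 70% of its speed; a pose out of reach is approached as far as the arm can. A call with a gripper value outside its range is refused whole. "jaw" is the opening, from 0 (shut) to 1 (fully open), set as the call begins (left out, the last holds). The fingers move at their own pace and stop on an object; "squeeze" is the grip in N (left out, the last holds). Time passes only in rows, so rows that do not move let the fingers close. It gives the time, the measured TCP pose, the force and the opening at its end, in the units of the state.
- env.get_obs(): the state, without advancing time (a new reading comes with each control period).
- env.read_camera(name): name is "side" or "top" or "wrist"; returns the picture (480x640x3 uint8, red, green, blue); there is no depth.
- env.get_calibration(name): a dict with "fx", "fy", "cx", "cy" (pixels), "R" (3x3) and "t" (3): a world point X has camera coordinates R X + t; the wrist camera has in their place "hand_eye" (4x4, takes a point from camera to tool coordinates, whose origin is the TCP and whose axes are the tool frame's). Camera axes: x right, y down, z forward; pixel columns grow to the right and rows downward; lengths in m; the calibration is good to about 2 mm. A picture is of the moment at which its call begins: read the wrist's pose just before it. get_calibration takes no time and is no camera call.
- env.sign_off(): hands the job in, once; it reports no verdict.
Trained networks look in the newest picture that a camera, given by its name, has taken for a name from the list of things; names that differ only in an ending like _2 or _b are one class to them, and where a whole thing is asked for, a point or a joint stands for the part that bears it (a point fixed in the world has none). Each returns a list of dicts, best first, with "p" (0 to 1); they miss things now and then, are a little off and sometimes report something else, mostly with a low value. They report only what shows in the picture. A call takes as long as a camera call.
- env.outline_of(camera, label): "mask" (480x640 bool, what is visible of it) and "xy" ([column, row] in pixels, amid what is visible of it).
The state is a dict: "time_s": time; "qpos": joint angles; "joint_velocities": joint speeds; "effort": joint torques, N m; "tool_pos": TCP position; "tool_rot": TCP orientation; "force": force on the tool from outside, world axes, zero at the start; "wrist_torque": the same for the moment, N m; "grip_width": finger opening in m.
Only numpy, scipy, OpenCV 4.12 (cv2) and the standard library are available. Lean on these libraries where they do the work, as an engineer would, in place of code of your own. Each camera call takes 0.05 s, during which the arm holds its last target.

## Task

Make up a test batch of exactly four brass bushes, all standing upright on the steel pan of the counting scale; any black spacer that is on the pan goes back into the blue stock tray, spacers already in that tray stay in it, and the bush left over stays standing where it is. Only when the batch is complete, press the green key on the scale fully down and let it go. Set every piece down gently, without dropping it, and do not disturb the other things on the bench.

Things in the scene. Friction and masses are not known exactly. Their poses are not given: they have to be found in the camera images.
- bush1: brass bush, standing upright: a round body 24 mm across on a round base flange 34 mm across and 6 mm thick, 36 mm high in all; origin at the centre of its underside, z up
- bush2: brass bush, standing upright: a round body 24 mm across on a round base flange 34 mm across and 6 mm thick, 36 mm high in all; origin at the centre of its underside, z up
- bush3: brass bush, standing upright: a round body 24 mm across on a round base flange 34 mm across and 6 mm thick, 36 mm high in all; origin at the centre of its underside, z up
- bush4: brass bush, standing upright: a round body 24 mm across on a round base flange 34 mm across and 6 mm thick, 36 mm high in all; origin at the centre of its underside, z up
- bush5: brass bush, standing upright: a round body 24 mm across on a round base flange 34 mm across and 6 mm thick, 36 mm high in all; origin at the centre of its underside, z up
- spacer1: plain black plastic spacer, an upright cylinder 28 mm across and 36 mm high, without flange; origin at the centre of its underside, z up
- spacer2: plain black plastic spacer, an upright cylinder 28 mm across and 36 mm high, without flange; origin at the centre of its underside, z up
- scale: white counting scale, fixed, 250 (x) x 180 (y) mm, 46 mm high; origin on the table under its centre; its front, with display and green key, is its -x end
- pan (a point): centre of the floor of the scale's square steel pan, 56 mm above the table; the inside is 154 x 154 mm, the rim rises 7 mm above the floor; axes as the scale's
- case: grey instrument case, fixed, 190 (x) x 230 (y) mm, 48 mm high, with the blue stock tray on its top; origin on the table under its centre
- tray (a point): centre of the floor of the blue stock tray, 56 mm above the table; the inside is 162 (x) x 202 (y) mm, the rim rises 10 mm above the floor; axes as the case's
- go_key (a joint): travel of the green key on the scale's front: 0 up, 0.006 m fully down, springs back, about 5 N
- go_key_top (a point): centre of the top of the green key, 28 mm across, pressed straight down
- tape: bystander: roll of yellow tape lying flat, 60 mm across, 25 mm high; origin at the centre of its underside
- can: bystander: red spray can, 48 mm across, 150 mm high; origin at the centre of its underside
- driver: bystander: screwdriver with red handle, about 150 mm long, lying along its x; origin at the centre of its underside
- meter: bystander: yellow multimeter lying on its back, 140 x 75 mm, 38 mm high; origin at the centre of its underside
- oiler: bystander: small white oil bottle with red cap standing in the stock tray, 28 mm across, 85 mm high; origin at the centre of its underside
- carton: bystander: cardboard carton, 80 x 110 mm, 90 mm high; origin at the centre of its underside

How it is judged (in metres and radians):
On the way, in this order (a step that is already met when the one before it is completed fails the run):
1. exactly four bushes stand on the pan, the spare is where it began, both spacers are in the stock tray (((distance of bush1 from where it was at the start of the episode below 0.03 m and horizontal distance between bush1 and pan above 0.115 m and horizontal distance between each of bush2, bush3, bush4, bush5 and pan below 0.095 m) or (distance of bush2 from where it was at the start of the episode below 0.03 m and horizontal distance between bush2 and pan above 0.115 m and horizontal distance between each of bush1, bush3, bush4, bush5 and pan below 0.095 m) or (distance of bush3 from where it was at the start of the episode below 0.03 m and horizontal distance between bush3 and pan above 0.115 m and horizontal distance between each of bush1, bush2, bush4, bush5 and pan below 0.095 m) or (distance of bush4 from where it was at the start of the episode below 0.03 m and horizontal distance between bush4 and pan above 0.115 m and horizontal distance between each of bush1, bush2, bush3, bush5 and pan below 0.095 m) or (distance of bush5 from where it was at the start of the episode below 0.03 m and horizontal distance between bush5 and pan above 0.115 m and horizontal distance between each of bush1, bush2, bush3, bush4 and pan below 0.095 m)) and angle between each of bush1, bush2, bush3, bush4, bush5's own z axis and vertical below 0.12 rad and height (world z) of each of bush1, bush2, bush3, bush4, bush5 below 0.06 m and x of spacer1 in the frame of tray between -0.082 and 0.082 m and y of spacer1 in the frame of tray between -0.102 and 0.102 m and z of spacer1 in the frame of tray between -0.005 and 0.03 m and x of spacer2 in the frame of tray between -0.082 and 0.082 m and y of spacer2 in the frame of tray between -0.102 and 0.102 m and z of spacer2 in the frame of tray between -0.005 and 0.03 m), for 0.2 s.
2. the green key is pressed down with the batch on the pan (all of step 1 and value of joint go_key above 0.004 m), for 0.02 s.
At the end, for the whole second after the job is handed in: Exactly four of the five bushes stand upright (within 7 degrees) on the floor of the pan; the fifth stands within 30 mm of where it began; both spacers are inside the stock tray; the key is up again; all is at rest (all of step 1 and value of joint go_key below 0.002 m and linear speed of each of bush1, bush2, bush3, bush4, bush5, spacer1, spacer2 below 0.02 m/s); the robot touches nothing.
It fails at once if the green key pressed (beyond 3 mm) while the batch is not complete (value of joint go_key above 0.003 m and not (((distance of bush1 from where it was at the start of the episode below 0.03 m and horizontal distance between bush1 and pan above 0.115 m and horizontal distance between each of bush2, bush3, bush4, bush5 and pan below 0.095 m) or (distance of bush2 from where it was at the start of the episode below 0.03 m and horizontal distance between bush2 and pan above 0.115 m and horizontal distance between each of bush1, bush3, bush4, bush5 and pan below 0.095 m) or (distance of bush3 from where it was at the start of the episode below 0.03 m and horizontal distance between bush3 and pan above 0.115 m and horizontal distance between each of bush1, bush2, bush4, bush5 and pan below 0.095 m) or (distance of bush4 from where it was at the start of the episode below 0.03 m and horizontal distance between bush4 and pan above 0.115 m and horizontal distance between each of bush1, bush2, bush3, bush5 and pan below 0.095 m) or (distance of bush5 from where it was at the start of the episode below 0.03 m and horizontal distance between bush5 and pan above 0.115 m and horizontal distance between each of bush1, bush2, bush3, bush4 and pan below 0.095 m)) and angle between each of bush1, bush2, bush3, bush4, bush5's own z axis and vertical below 0.12 rad and height (world z) of each of bush1, bush2, bush3, bush4, bush5 below 0.06 m and x of spacer1 in the frame of tray between -0.082 and 0.082 m and y of spacer1 in the frame of tray between -0.102 and 0.102 m and z of spacer1 in the frame of tray between -0.005 and 0.03 m and x of spacer2 in the frame of tray between -0.082 and 0.082 m and y of spacer2 in the frame of tray between -0.102 and 0.102 m and z of spacer2 in the frame of tray between -0.005 and 0.03 m)).
It fails at once if a bush or spacer dropped (moving faster than 0.6 m/s, as after a fall of 18 mm, while the fingers do not touch it) ((linear speed of bush1 above 0.6 m/s and contact force between the fingers and bush1 below 0.05 N) or (linear speed of bush2 above 0.6 m/s and contact force between the fingers and bush2 below 0.05 N) or (linear speed of bush3 above 0.6 m/s and contact force between the fingers and bush3 below 0.05 N) or (linear speed of bush4 above 0.6 m/s and contact force between the fingers and bush4 below 0.05 N) or (linear speed of bush5 above 0.6 m/s and contact force between the fingers and bush5 below 0.05 N) or (linear speed of spacer1 above 0.6 m/s and contact force between the fingers and spacer1 below 0.05 N) or (linear speed of spacer2 above 0.6 m/s and contact force between the fingers and spacer2 below 0.05 N)).
It fails at once if a bystander (tape, can, oil bottle, screwdriver, multimeter, carton) moved more than 30 mm (distance of any of tape, can, driver, meter, oiler, carton from where it was at the start of the episode above 0.03 m).
It also fails if it takes over 72 s, if anything falls off the work surface, if the arm or the gripper's body presses on something with over 40 N, if the wrist force passes 120 N, or if a joint passes its speed limit or range.

## Working session

There is one attempt and no reset: what is moved stays moved. The work goes in short steps, Python scripts to look and compute and a tool call to move; the robot and the scene stay as the last step left them, time stands still between calls to the robot, and variables do not carry over. Pictures are saved under pics/ and viewed, and the job is handed in when it is done.

Besides the shell and the picture viewer there is one more tool, called after ">>>" as name(argument=value, ...), one argument or row to a line, values as JSON. carry_out: Moves the arm, as the interface text tells. Its arguments: {"type":"object","properties":{"targets":{"type":"array","items":{"type":"array"}},"jaw":{"type":"number"},"squeeze":{"type":"number"}},"required":["targets"]}

```bash
ls; mkdir -p pics; python3 - <<'E'
from cell import env
import cv2,numpy as np
o=env.get_obs()
for k in o: print(k,np.round(o[k],3))
for c in ["side","top","wrist"]:
    im=env.read_camera(c); cv2.imwrite(f"pics/{c}0.png",im[:,:,::-1])
    cal=env.get_calibration(c); print(c,{k:np.round(v,4).tolist() for k,v in cal.items()})
E
```

```text
pics
time_s 0.0
qpos [68.59  18.439 -4.014 83.177  1.297 78.542 -3.259]
joint_velocities [-0.038 -0.093 -0.103 -0.091 -0.098  0.023 -0.015]
effort [ 0.0000e+00 -4.9130e+01 -4.0400e-01 -3.1252e+01 -6.4000e-02  4.4000e-02
  0.0000e+00]
tool_pos [ 0.245 -0.601  0.221]
tool_rot [-90.008   0.112 -67.78 ]
force [ 0.079  0.087 -0.114]
wrist_torque [0.027 0.003 0.   ]
grip_width 0.087
side {'fx': 446.5275, 'fy': 446.5275, 'cx': 321.5635, 'cy': 239.8584, 'R': [[0.7129, -0.7012, -0.0082], [-0.5019, -0.502, -0.7044], [0.4898, 0.5063, -0.7098]], 't': [-0.4295, 0.3797, 0.559]}
top {'fx': 436.3465, 'fy': 436.3465, 'cx': 316.4588, 'cy': 246.2708, 'R': [[-0.0167, -0.9996, -0.0238], [-0.9961, 0.0187, -0.0861], [0.0865, 0.0222, -0.996]], 't': [0.0261, 0.627, 0.9275]}
wrist {'fx': 402.7217, 'fy': 402.7217, 'cx': 318.1433, 'cy': 234.9072, 'hand_eye': [[1.0, 0.0006, 0.0005, -0.0004], [-0.0003, -0.284, 0.9588, -0.1621], [0.0007, -0.9588, -0.284, 0.0782], [0.0, 0.0, 0.0, 1.0]]}
```

View pictures.

View pics/top0.png

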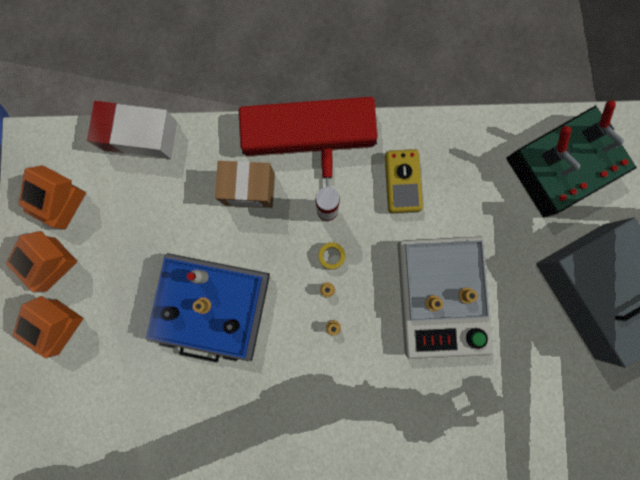

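View pics/side0.png

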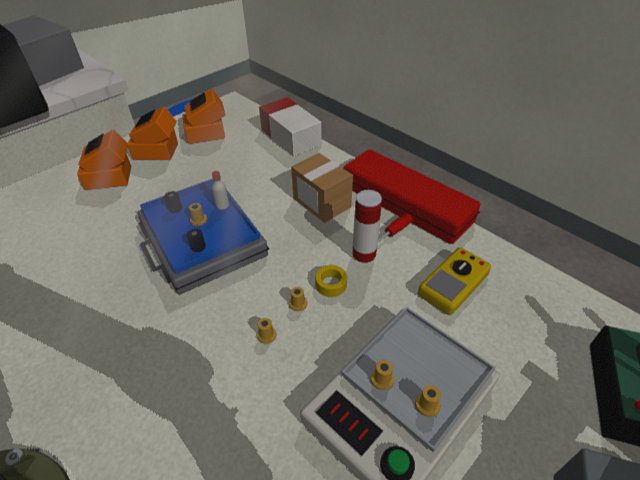

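View pics/wrist0.png

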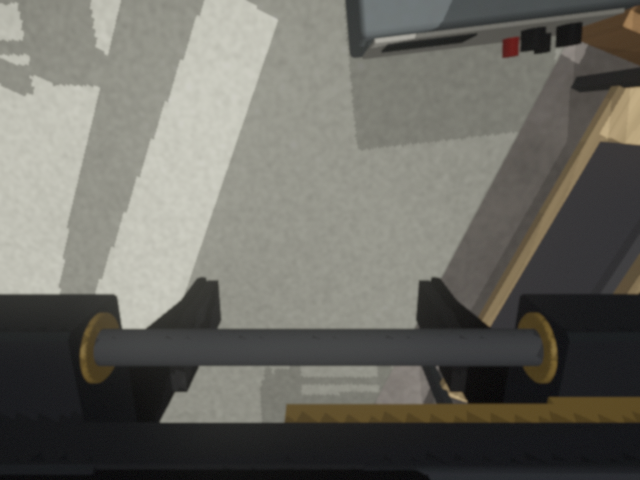

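```bash
cat > h.py <<'E'
from cell import env
import cv2,numpy as np
from scipy.optimize import least_squares
from scipy.spatial.transform import Rotation as Ro
def cam(c,obs=None):
    k=env.get_calibration(c)
    if c=="wrist":
        T=np.eye(4);T[:3,:3]=Ro.from_euler('xyz',obs['tool_rot'],degrees=True).as_matrix();T[:3,3]=obs['tool_pos']
        W=np.linalg.inv(T@np.array(k['hand_eye'])); k['R'],k['t']=W[:3,:3],W[:3,3]
    return k
def proj(k,P):
    c=np.atleast_2d(P)@np.array(k['R']).T+np.array(k['t'])
    return np.c_[k['fx']*c[:,0]/c[:,2]+k['cx'],k['fy']*c[:,1]/c[:,2]+k['cy']]
a=np.linspace(0,2*np.pi,40,endpoint=False)
def ring(r,z): return np.c_[r*np.cos(a),r*np.sin(a),0*a+z]
def sil(parts,k,p):
    m=np.zeros((480*4,640*4),np.uint8)
    for (r,z0,z1) in parts:
        q=proj(k,np.r_[ring(r,z0),ring(r,z1)]+p)
        cv2.fillConvexPoly(m,cv2.convexHull((q*4+1.5).astype(np.float32)).astype(int),1)
    M=cv2.moments(m,True); return np.array([M['m10']/M['m00']/4,M['m01']/M['m00']/4])-.375
BUSH=[(.017,0,.006),(.012,.006,.036)]; SP=[(.014,0,.036)]
def fit(parts,k,xy,z):
    f=lambda v: sil(parts,k,np.array([v[0],v[1],z]))-xy
    # start by ray
    R=np.array(k['R']);t=np.array(k['t']); C=-R.T@t
    d=R.T@np.array([(xy[0]-k['cx'])/k['fx'],(xy[1]-k['cy'])/k['fy'],1]); s=(z+.015-C[2])/d[2]
    v=(C+s*d)[:2]
    return least_squares(f,v,diff_step=1e-2,x_scale=.01).x
def ray(k,xy,z):
    R=np.array(k['R']);t=np.array(k['t']); C=-R.T@t
    d=R.T@np.array([(xy[0]-k['cx'])/k['fx'],(xy[1]-k['cy'])/k['fy'],1]); s=(z-C[2])/d[2]
    return C+s*d
def cen(m):
    ys,xs=np.nonzero(m); return np.array([xs.mean(),ys.mean()])
E
python3 - <<'E'
from h import *
for c in ["top","side"]:
    k=cam(c)
    for l,parts in [("bush1",BUSH),("spacer1",SP),("go_key_top",None),("tape",[(.03,0,.025)]),("oiler",None),("can",None)]:
        for r in env.outline_of(c,l):
            if r['p']<.2: continue
            m=cen(r['mask']); n=r['mask'].sum()
            s=""
            if parts:
                s=[np.round(fit(parts,k,m,z),4).tolist() for z in (0,.056)]
            else: s=[np.round(ray(k,m,z),4).tolist() for z in (.046,.06,.1)]
            print(c,l,round(r['p'],2),np.round(m,1),n,s)
im=env.read_camera("top")
z=cv2.resize(im[220:370,140:510],None,fx=2.1,fy=2.1,interpolation=cv2.INTER_CUBIC)
cv2.imwrite("pics/topz.png",z[:,:,::-1])
E
```

```text
top bush1 0.8 [433.5 303.1] 192 [[0.4988, -0.2398], [0.5013, -0.2263]]
top bush1 0.68 [327.3 289.4] 190 [[0.5326, -0.0073], [0.5333, -0.0072]]
top bush1 0.6 [201.9 305.7] 225 [[0.5013, 0.2717], [0.5038, 0.2556]]
top bush1 0.53 [467.4 295.4] 245 [[0.5146, -0.3139], [0.5163, -0.2961]]
top bush1 0.5 [333.  327.5] 154 [[0.4487, -0.0182], [0.4543, -0.0176]]
top spacer1 0.63 [231.4 325.7] 174 [[0.4573, 0.2033], [0.4624, 0.1911]]
top spacer1 0.53 [169.7 313.6] 232 [[0.4855, 0.3395], [0.4891, 0.3193]]
top spacer1 0.32 [478.4 338.5] 156 [[0.4224, -0.3296], [0.4296, -0.3106]]
top go_key_top 0.44 [478.  338.5] 151 [[0.4262, -0.3197, 0.046], [0.428, -0.315, 0.06], [0.433, -0.3015, 0.1]]
top tape 0.81 [331.  255.2] 341 [[0.6075, -0.0168], [0.6038, -0.0162]]
top oiler 0.57 [197.6 276.5] 239 [[0.5654, 0.2708, 0.046], [0.5651, 0.2667, 0.06], [0.5642, 0.2548, 0.1]]
top can 0.73 [326.9 203.9] 667 [[0.7173, -0.0096, 0.046], [0.7147, -0.0096, 0.06], [0.7073, -0.0094, 0.1]]
side bush1 0.9 [428.4 400.7] 592 [[0.5454, -0.2877], [0.5176, -0.2968]]
side bush1 0.89 [265.5 330.7] 381 [[0.4499, -0.0194], [0.4303, -0.0518]]
side bush1 0.83 [197.  214.2] 273 [[0.533, 0.3141], [0.5062, 0.2528]]
side bush1 0.61 [297.  298.8] 358 [[0.5334, -0.0076], [0.5065, -0.041]]
side spacer1 0.76 [172.8 201.3] 298 [[0.5169, 0.3844], [0.4913, 0.3165]]
side spacer1 0.7 [196.1 239.5] 347 [[0.4863, 0.2454], [0.4633, 0.1897]]
side go_key_top 0.64 [397.9 461.2] 415 [[0.4334, -0.3139, 0.046], [0.4286, -0.3157, 0.06], [0.4149, -0.3209, 0.1]]
side tape 0.63 [330.5 280.3] 848 [[0.6074, -0.0194], [0.5742, -0.0517]]
side oiler 0.85 [218.9 190.4] 452 [[0.5951, 0.3119, 0.046], [0.5866, 0.2958, 0.06], [0.5624, 0.2499, 0.1]]
side can 0.9 [366.2 224.5] 1878 [[0.7408, 0.0124, 0.046], [0.729, 0.0032, 0.06], [0.6953, -0.0232, 0.1]]
```

View pics/topz.png

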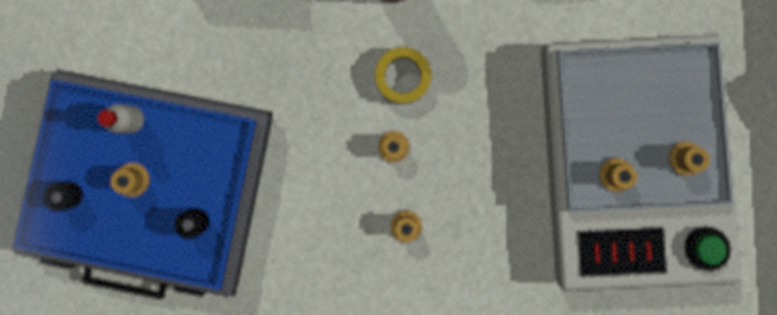

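```bash
python3 - <<'E'
from h import *
k=cam("top")
for q in [(555,46),(716,40),(731,203),(565,212)]:
    p=(140+q[0]/2.1,220+q[1]/2.1); print(np.round(ray(k,p,.063),4))
o=env.get_obs(); print(o['tool_pos'],o['tool_rot'],o['time_s'])
E
```

```text
[ 0.63   -0.1702  0.063 ]
[ 0.633 -0.33   0.063]
[ 0.4722 -0.3367  0.063 ]
[ 0.4659 -0.1745  0.063 ]
[ 0.2457992  -0.60174539  0.22261895] [-9.00013080e+01 -6.62569243e-03 -6.77800449e+01] 0.8
```

>>> carry_out(
  targets=[
    [[0,-20,30],[0,-7.4,0]],
    [[0,0,45],[0,-7.4,0]],
    [[-20,0,40],[0,-7.4,0]],
  ],
  jaw=0.55,
  squeeze=15,
)

```text
time_s: 1.1
tool_pos: [0.3354, -0.5283, 0.2426]
tool_rot: [-89.9, -0.1, -45.3]
force: [0.3, 0.6, -0.4]
grip_width: 0.0705
```

>>> carry_out(
  targets=[
    [[0,0,35],[0,7.4,0]],
    [[0,0,35],[0,7.4,0]],
    [[-10,0,35],[0,7.4,0]],
    [[-30,0,30],[0,7.4,0]],
    [[-40,0,30],[0,7.4,0]],
    [[-45,0,20],[0,7.4,0]],
    [[-45,0,0],[0,0,0]],
    [[-45,0,0],[0,0,0]],
    [[-45,0,0],[0,0,0]],
    [[0,0,0],[0,0,0]],
    [[0,0,0],[0,0,0]],
  ],
  jaw=0.5,
)

```text
time_s: 2.2
tool_pos: [0.4604, -0.1881, 0.243]
tool_rot: [-90.0, -0.1, -89.8]
force: [-1.1, -1.2, -0.0]
grip_width: 0.0434
```

>>> carry_out(
  targets=[
    [[-40,0,15],[0,0,0]],
    [[-40,0,15],[0,0,0]],
    [[-40,0,15],[0,0,0]],
    [[-40,20,15],[0,0,0]],
    [[-20,40,13],[0,0,0]],
    [[0,40,0],[0,0,0]],
    [[0,20,0],[0,0,0]],
    [[0,0,0],[0,0,0]],
    [[0,0,0],[0,0,0]],
  ],
)

```text
time_s: 3.1
tool_pos: [0.5337, -0.0102, 0.1229]
tool_rot: [-90.0, 0.0, -90.1]
force: [-0.2, -0.9, 1.0]
grip_width: 0.0432
```

```bash
cat > w.py <<'E'
from h import *
import sys
o=env.get_obs(); im=env.read_camera("wrist"); cv2.imwrite(sys.argv[1],im[:,:,::-1]); k=cam("wrist",o)
print(np.round(o['tool_pos'],4),np.round(o['tool_rot'],2),o['time_s'])
for r in env.outline_of("wrist","bush1"):
    if r['p']<.2: continue
    m=cen(r['mask']); print(round(r['p'],2),m,r['mask'].sum(),[np.round(fit(BUSH,k,m,z),4) for z in (0,.056)])
E
python3 w.py pics/w1.png
```

```text
[ 0.5337 -0.0102  0.1229] [-90.     0.   -90.11] 3.1
0.98 [328.42454395 324.60364842] 603 [array([ 0.461 , -0.0176]), array([ 0.4925, -0.016 ])]
0.59 [313.02430196 231.83143744] 1934 [array([ 0.5327, -0.0064]), array([ 0.5491, -0.0071])]
```

View pics/w1.png

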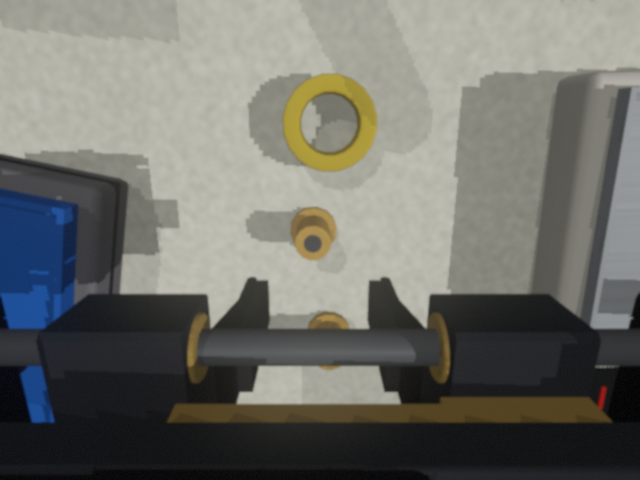

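>>> carry_out(
  targets=[
    [[-3,30,0],[0,0,0]],
    [[0,30,0],[0,0,0]],
    [[0,25,0],[0,0,0]],
    [[0,15,0],[0,0,0]],
    [[0,8,0],[0,0,0]],
    [[0,4,0],[0,0,0]],
    [[0,0,0],[0,0,0]],
    [[0,0,0],[0,0,0]],
  ],
)

```text
time_s: 4.0
tool_pos: [0.5341, -0.0059, 0.0116]
tool_rot: [-89.9, -0.0, -90.0]
force: [0.8, -0.3, -0.4]
grip_width: 0.0435
```

>>> carry_out(
  targets=[
    [[0,0,0],[0,0,0]],
    [[0,0,0],[0,0,0]],
    [[0,0,0],[0,0,0]],
    [[0,0,0],[0,0,0]],
    [[0,0,0],[0,0,0]],
  ],
  jaw=0.0,
  squeeze=15,
)

```text
time_s: 4.5
tool_pos: [0.5333, -0.0059, 0.0108]
tool_rot: [-90.0, -0.0, -90.0]
force: [0.1, 0.4, 1.9]
grip_width: 0.023
```

>>> carry_out(
  targets=[
    [[0,-10,0],[0,0,0]],
    [[0,-25,0],[0,0,0]],
    [[0,-35,0],[0,0,0]],
    [[0,-35,0],[0,0,0]],
    [[20,-30,5],[0,0,0]],
    [[35,-15,10],[0,0,0]],
    [[40,0,10],[0,0,0]],
    [[40,0,10],[0,0,0]],
    [[40,0,10],[0,0,0]],
    [[40,0,7],[0,0,0]],
    [[35,0,0],[0,0,0]],
    [[20,0,0],[0,0,0]],
  ],
)

```text
time_s: 5.7
tool_pos: [0.5841, -0.2799, 0.1604]
tool_rot: [-90.1, -0.1, -90.2]
force: [-0.5, 0.2, -1.6]
grip_width: 0.0229
```

>>> carry_out(
  targets=[
    [[9,0,0],[0,0,0]],
    [[0,0,0],[0,0,0]],
    [[0,0,0],[0,0,0]],
    [[0,0,0],[0,0,0]],
  ],
)

```text
time_s: 6.1
tool_pos: [0.5859, -0.2821, 0.1609]
tool_rot: [-90.0, 0.1, -89.8]
force: [0.6, -0.2, -1.3]
grip_width: 0.0231
```

```bash
python3 w.py pics/w2.png
```

```text
[ 0.5859 -0.2821  0.1609] [-8.998e+01  5.000e-02 -8.978e+01] 6.1
0.77 [ 31.2557377  371.52786885] 305 [array([ 0.4454, -0.0284]), array([ 0.4847, -0.0734])]
0.61 [318.50107239 294.46005362] 3730 [array([ 0.5198, -0.2823]), array([ 0.5461, -0.2822])]
```

View pics/w2.png

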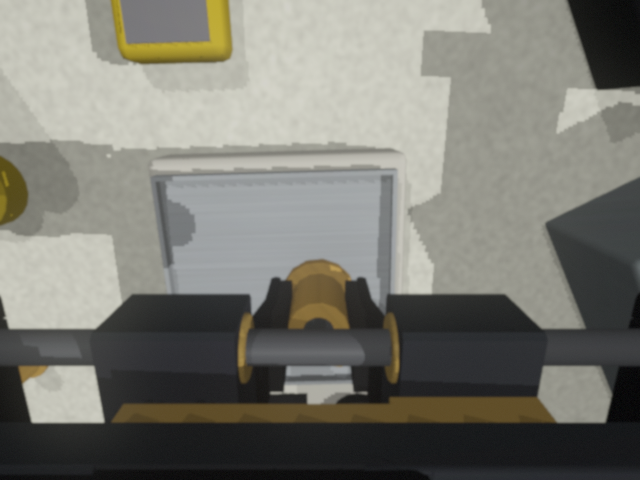

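>>> carry_out(
  targets=[
    [[0,20,0],[0,0,0]],
    [[0,25,0],[0,0,0]],
    [[0,20,0],[0,0,0]],
    [[0,12,0],[0,0,0]],
    [[0,6,0],[0,0,0]],
    [[0,4,0],[0,0,0]],
    [[0,2,0],[0,0,0]],
    [[0,2,0],[0,0,0]],
    [[0,1,0],[0,0,0]],
    [[0,0,0],[0,0,0]],
    [[0,0,0],[0,0,0]],
  ],
)

```text
time_s: 7.3
tool_pos: [0.5854, -0.285, 0.0689]
tool_rot: [-90.0, -0.0, -90.0]
force: [-0.0, 0.7, -1.0]
grip_width: 0.0229
```

>>> carry_out(
  targets=[
    [[0,1,0],[0,0,0]],
    [[0,0.5,0],[0,0,0]],
    [[0,0.5,0],[0,0,0]],
    [[0,0,0],[0,0,0]],
    [[0,0,0],[0,0,0]],
  ],
)

```text
time_s: 7.8
tool_pos: [0.5852, -0.2849, 0.0669]
tool_rot: [-90.0, -0.0, -90.0]
force: [-0.8, 0.3, 1.6]
grip_width: 0.0231
```

>>> carry_out(
  targets=[
    [[0,0,0],[0,0,0]],
    [[0,0,0],[0,0,0]],
    [[0,0,0],[0,0,0]],
    [[0,0,0],[0,0,0]],
    [[0,-10,0],[0,0,0]],
    [[0,-25,0],[0,0,0]],
    [[0,-30,0],[0,0,0]],
    [[0,-30,0],[0,0,0]],
  ],
  jaw=0.5,
)

```text
time_s: 8.6
tool_pos: [0.5852, -0.2848, 0.1632]
tool_rot: [-90.0, -0.0, -90.0]
force: [0.0, -0.5, 0.0]
grip_width: 0.0436
```

>>> carry_out(
  targets=[
    [[-20,0,-10],[0,0,0]],
    [[-40,0,-22],[0,0,0]],
    [[-40,0,-22],[0,0,0]],
    [[-40,0,-22],[0,0,0]],
    [[-40,0,-22],[0,0,0]],
    [[-40,0,-22],[0,0,0]],
    [[-30,0,-16],[0,0,0]],
    [[-16,30,0],[0,0,0]],
    [[0,13,0],[0,0,0]],
    [[0,0,0],[0,0,0]],
    [[0,0,0],[0,0,0]],
  ],
)

```text
time_s: 9.7
tool_pos: [0.4496, -0.0202, 0.1189]
tool_rot: [-90.0, 0.0, -90.1]
force: [-0.2, -0.2, -0.1]
grip_width: 0.0431
```

```bash
python3 w.py pics/w3.png
```

```text
[ 0.4496 -0.0202  0.1189] [-90.     0.   -90.08] 9.7
0.95 [315.08251676 232.7313048 ] 1939 [array([ 0.4491, -0.0178]), array([ 0.4657, -0.0182])]
```

View pics/w3.png

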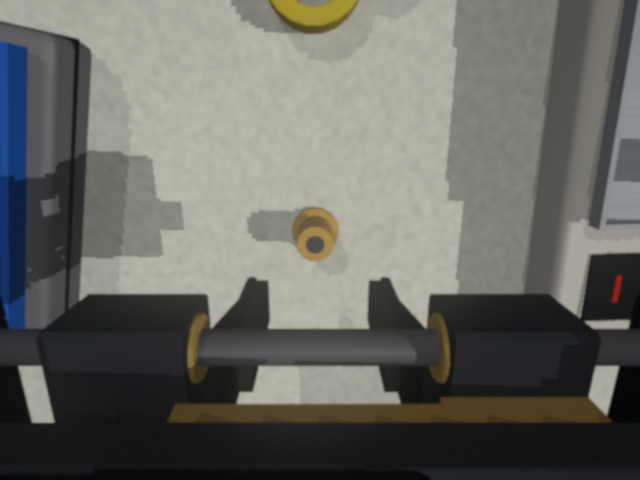

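Bush centred at pixel (315, 233), at (0.449, −0.018); the gripper is within 2 mm of it.

>>> carry_out(
  targets=[
    [[-2,30,0],[0,0,0]],
    [[0,30,0],[0,0,0]],
    [[0,23,0],[0,0,0]],
    [[0,14,0],[0,0,0]],
    [[0,8,0],[0,0,0]],
    [[0,3,0],[0,0,0]],
    [[0,0,0],[0,0,0]],
    [[0,0,0],[0,0,0]],
  ],
)

```text
time_s: 10.6
tool_pos: [0.45, -0.0171, 0.0114]
tool_rot: [-89.9, -0.0, -90.0]
force: [-0.0, -0.3, -0.3]
grip_width: 0.0434
```

>>> carry_out(
  targets=[
    [[0,0,0],[0,0,0]],
    [[0,0,0],[0,0,0]],
    [[0,0,0],[0,0,0]],
    [[0,0,0],[0,0,0]],
    [[0,0,0],[0,0,0]],
  ],
  jaw=0.0,
  squeeze=15,
)

```text
time_s: 11.1
tool_pos: [0.4493, -0.017, 0.0108]
tool_rot: [-90.0, -0.0, -90.0]
force: [-0.1, -1.2, 3.3]
grip_width: 0.0229
```

>>> carry_out(
  targets=[
    [[0,-10,0],[0,0,0]],
    [[0,-25,0],[0,0,0]],
    [[0,-35,0],[0,0,0]],
    [[0,-35,0],[0,0,0]],
    [[15,-30,10],[0,0,0]],
    [[30,-15,20],[0,0,0]],
    [[35,0,25],[0,0,0]],
    [[35,0,25],[0,0,0]],
    [[35,0,25],[0,0,0]],
    [[30,0,20],[0,0,0]],
    [[20,0,10],[0,0,0]],
    [[5,0,3],[0,0,0]],
  ],
)

```text
time_s: 12.3
tool_pos: [0.5871, -0.2251, 0.16]
tool_rot: [-90.0, -0.0, -90.2]
force: [-0.3, 0.1, -0.8]
grip_width: 0.0232
```

>>> carry_out(
  targets=[
    [[0,0,0],[0,0,0]],
    [[0,0,0],[0,0,0]],
    [[0,0,0],[0,0,0]],
  ],
)

```text
time_s: 12.6
tool_pos: [0.587, -0.2199, 0.1609]
tool_rot: [-90.0, 0.0, -89.8]
force: [0.4, 0.3, -1.5]
grip_width: 0.0233
```

```bash
python3 w.py pics/w4.png
```

```text
[ 0.587  -0.2199  0.1609] [-9.000e+01  2.000e-02 -8.984e+01] 12.6
0.95 [327.20391517 374.71941272] 613 [array([ 0.4435, -0.2282]), array([ 0.484 , -0.2266])]
0.84 [417.01968504 242.50306212] 2286 [array([ 0.5667, -0.2996]), array([ 0.5846, -0.2849])]
0.79 [318.6431694  294.43934426] 3660 [array([ 0.5208, -0.2203]), array([ 0.5471, -0.2201])]
```

View pics/w4.png

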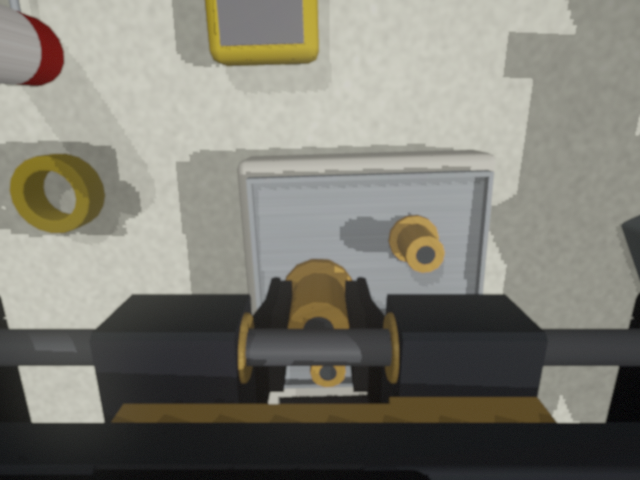

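>>> carry_out(
  targets=[
    [[0,20,0],[0,0,0]],
    [[0,25,0],[0,0,0]],
    [[0,20,0],[0,0,0]],
    [[0,12,0],[0,0,0]],
    [[0,6,0],[0,0,0]],
    [[0,4,0],[0,0,0]],
    [[0,2,0],[0,0,0]],
    [[0,2,0],[0,0,0]],
    [[0,1,0],[0,0,0]],
    [[0,0,0],[0,0,0]],
    [[0,0,0],[0,0,0]],
  ],
)

```text
time_s: 13.8
tool_pos: [0.5874, -0.222, 0.0689]
tool_rot: [-90.0, -0.0, -90.0]
force: [0.4, 0.5, -1.6]
grip_width: 0.0229
```

>>> carry_out(
  targets=[
    [[0,1,0],[0,0,0]],
    [[0,0.5,0],[0,0,0]],
    [[0,0.5,0],[0,0,0]],
    [[0,0,0],[0,0,0]],
    [[0,0,0],[0,0,0]],
  ],
)

```text
time_s: 14.3
tool_pos: [0.5872, -0.2219, 0.0669]
tool_rot: [-90.0, -0.0, -90.0]
force: [-2.1, 0.5, 1.6]
grip_width: 0.0231
```

>>> carry_out(
  targets=[
    [[0,0,0],[0,0,0]],
    [[0,0,0],[0,0,0]],
    [[0,0,0],[0,0,0]],
    [[0,0,0],[0,0,0]],
    [[0,-10,0],[0,0,0]],
    [[0,-25,0],[0,0,0]],
    [[0,-30,0],[0,0,0]],
    [[0,-30,0],[0,0,0]],
    [[-40,-10,-20],[0,0,0]],
    [[-40,0,-20],[0,0,0]],
    [[-40,0,-20],[0,0,0]],
    [[0,0,0],[0,0,0]],
  ],
  jaw=0.5,
)

```text
time_s: 15.5
tool_pos: [0.5256, -0.0948, 0.1728]
tool_rot: [-90.0, 0.1, -89.5]
force: [0.0, 0.2, 0.7]
grip_width: 0.0435
```

```bash
python3 - <<'E'
from h import *
print(env.get_obs()['tool_pos'])
for c in ["top","side"]:
    im=env.read_camera(c); cv2.imwrite(f"pics/{c}5.png",im[:,:,::-1]); k=cam(c)
    for l,P in [("bush1",BUSH),("spacer1",SP)]:
        for r in env.outline_of(c,l):
            if r['p']<.2: continue
            m=cen(r['mask']); print(c,l,round(r['p'],2),m.round(1),fit(P,k,m,.056).round(4))
    for r in env.outline_of(c,"go_key_top"): print(c,'key',round(r['p'],2),cen(r['mask']).round(1),r['mask'].sum(),*[ray(k,cen(r['mask']),z).round(4) for z in (.046,.052,.06)])
E
```

```text
[ 0.52561077 -0.09483486  0.17276811]
top bush1 0.64 [463.5 258.7] [ 0.5922 -0.2914]
top bush1 0.61 [430.7 258.3] [ 0.5944 -0.2241]
top bush1 0.53 [201.8 305.9] [0.5033 0.2558]
top spacer1 0.75 [169.5 313.3] [0.4897 0.3197]
top spacer1 0.54 [230.8 326.1] [0.4617 0.1922]
top spacer1 0.49 [480.6 338.7] [ 0.4291 -0.315 ]
top key 0.61 [480.7 339.1] 100 [ 0.4247 -0.3251  0.046 ] [ 0.4255 -0.3231  0.052 ] [ 0.4265 -0.3203  0.06  ]
side bush1 0.89 [450.3 363.7] [ 0.5859 -0.2861]
side bush1 0.82 [382.5 374.9] [ 0.5023 -0.2278]
side bush1 0.77 [428.4 400.5] [ 0.5179 -0.2967]
side bush1 0.67 [196.7 214.5] [0.5052 0.2525]
side bush1 0.6 [416.  336.7] [ 0.5872 -0.2231]
side bush1 0.41 [199.  237.8] [0.4717 0.1939]
side spacer1 0.79 [195.8 239.5] [0.463  0.1899]
side spacer1 0.65 [172.7 200.8] [0.4921 0.3181]
```

View pics/side5.png

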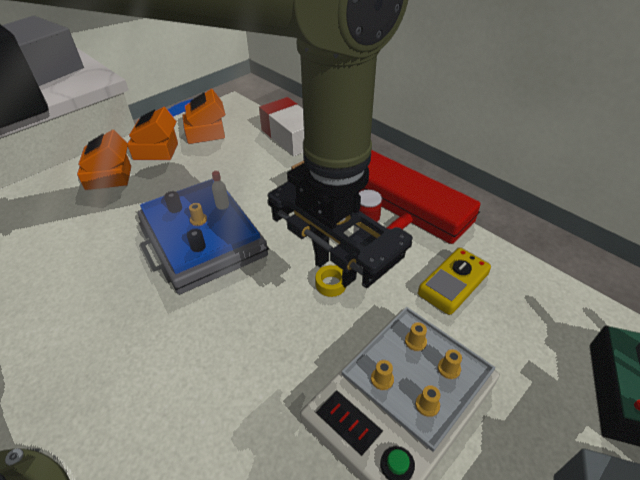

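View pics/top5.png

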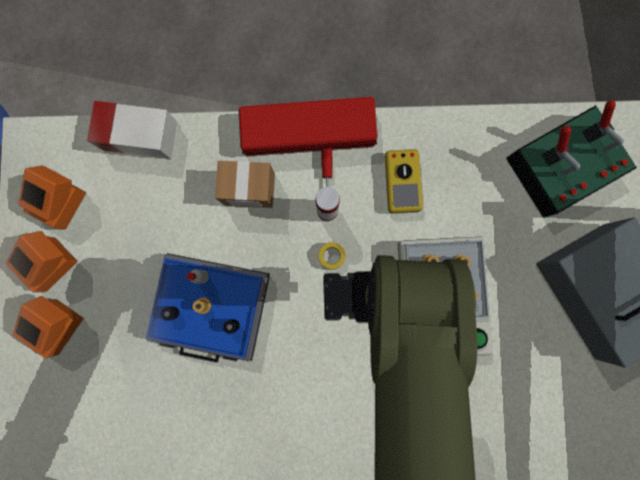

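>>> carry_out(
  targets=[
    [[20,0,-10],[0,0,0]],
    [[40,0,-20],[0,0,0]],
    [[40,0,-20],[0,0,0]],
    [[40,0,-20],[0,0,0]],
    [[40,0,-17],[0,0,0]],
    [[30,0,-10],[0,0,0]],
    [[10,0,0],[0,0,0]],
    [[0,0,0],[0,0,0]],
    [[0,0,0],[0,0,0]],
  ],
  jaw=0.0,
)

```text
time_s: 16.8
tool_pos: [0.4311, -0.3205, 0.1713]
tool_rot: [-90.0, 0.1, -89.9]
force: [0.8, -0.2, 0.6]
grip_width: 0.0002
```

```bash
python3 - <<'E'
from h import *
o=env.get_obs(); im=env.read_camera("wrist"); k=cam("wrist",o); cv2.imwrite("pics/w6.png",im[:,:,::-1])
print(o['tool_pos'],o['tool_rot'])
for r in env.outline_of("wrist","go_key_top"): 
    ys,xs=np.nonzero(r['mask']);print(round(r['p'],2),cen(r['mask']).round(1),r['mask'].sum(),xs.min(),xs.max(),ys.min(),ys.max(),*[ray(k,cen(r['mask']),z).round(4) for z in (.05,.055,.06)])
E
```

```text
[ 0.43108721 -0.32047885  0.17130978] [-8.99929416e+01  8.02082895e-02 -8.98976211e+01]
0.87 [310.5 235.5] 1193 291 329 216 255 [ 0.4248 -0.3144  0.05  ] [ 0.4262 -0.3145  0.055 ] [ 0.4277 -0.3146  0.06  ]
```

View pics/w6.png

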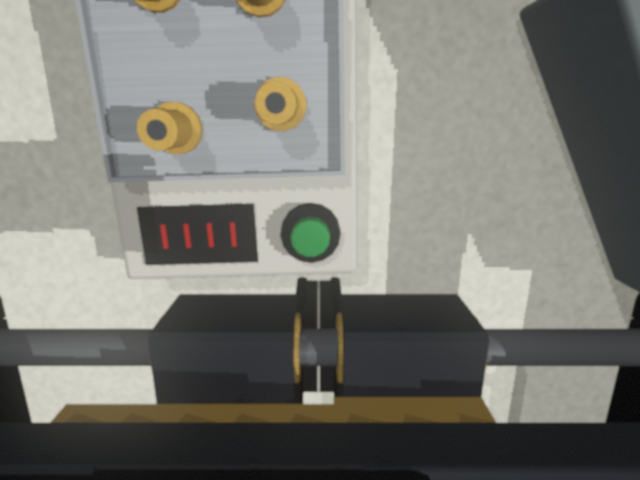

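>>> carry_out(
  targets=[
    [[-5,15,-4],[0,0,0]],
    [[0,25,0],[0,0,0]],
    [[0,25,0],[0,0,0]],
    [[0,20,0],[0,0,0]],
    [[0,12,0],[0,0,0]],
    [[0,4,0],[0,0,0]],
    [[0,0,0],[0,0,0]],
    [[0,0,0],[0,0,0]],
  ],
)

```text
time_s: 17.7
tool_pos: [0.4271, -0.3172, 0.0716]
tool_rot: [-89.9, -0.1, -90.0]
force: [-0.4, -0.3, -0.4]
grip_width: 0.001
```

```bash
python3 - <<'E'
from h import *
o=env.get_obs(); im=env.read_camera("wrist"); k=cam("wrist",o); cv2.imwrite("pics/w7.png",im[:,:,::-1])
im=env.read_camera("side"); cv2.imwrite("pics/s7.png",cv2.resize(im[280:480,300:540],None,fx=3,fy=3)[:,:,::-1])
print(o['tool_pos'],o['tool_rot'])
for r in env.outline_of("wrist","go_key_top"): 
    ys,xs=np.nonzero(r['mask']);print(round(r['p'],2),cen(r['mask']).round(1),r['mask'].sum(),xs.min(),xs.max(),ys.min(),ys.max(),*[ray(k,cen(r['mask']),z).round(4) for z in (.05,.055,.06)])
E
```

```text
[ 0.42705819 -0.31715626  0.07162572] [-8.99181863e+01 -6.45541131e-02 -8.99570675e+01]
0.84 [308.2 275. ] 1120 282 338 259 317 [ 0.4302 -0.312   0.05  ] [ 0.4322 -0.3121  0.055 ] [ 0.4343 -0.3122  0.06  ]
```

View pics/s7.png

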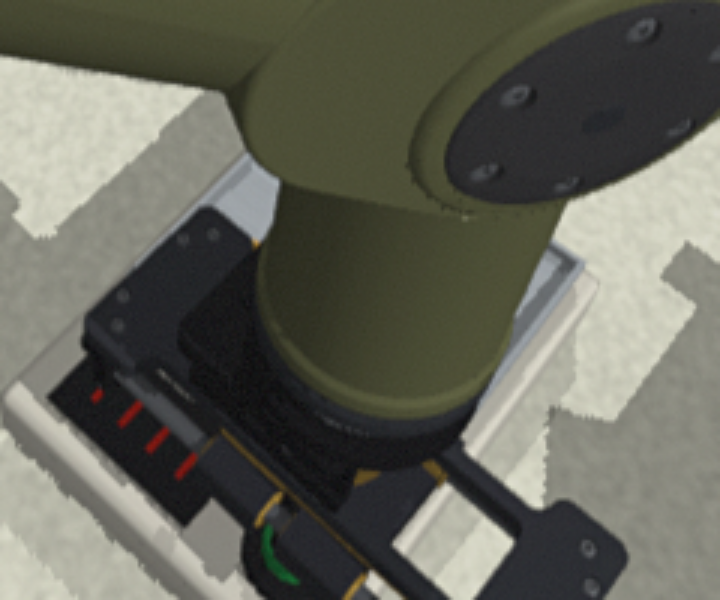

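>>> carry_out(
  targets=[
    [[-1,3,0],[0,0,0]],
    [[0,3,0],[0,0,0]],
    [[0,2,0],[0,0,0]],
    [[0,2,0],[0,0,0]],
    [[0,0,0],[0,0,0]],
    [[0,0,0],[0,0,0]],
  ],
)

```text
time_s: 18.45
tool_pos: [0.4267, -0.3162, 0.0614]
tool_rot: [-90.0, -0.0, -90.0]
force: [-1.5, 1.2, 8.1]
grip_width: 0.0005
```

>>> carry_out(
  targets=[
    [[0,1,0],[0,0,0]],
    [[0,1,0],[0,0,0]],
    [[0,1,0],[0,0,0]],
    [[0,0,0],[0,0,0]],
  ],
)

```text
time_s: 18.85
tool_pos: [0.4269, -0.3163, 0.0611]
tool_rot: [-90.0, -0.1, -90.0]
force: [-6.1, 4.4, 24.2]
grip_width: 0.0004
```

```bash
python3 - <<'E'
from h import *
im=env.read_camera("wrist"); cv2.imwrite("pics/w8.png",cv2.resize(im[200:400,220:420],None,fx=3,fy=3)[:,:,::-1])
im=env.read_camera("side"); cv2.imwrite("pics/s8.png",cv2.resize(im[400:480,340:460],None,fx=5,fy=5)[:,:,::-1])
im=cv2.imread("pics/side0.png");cv2.imwrite("pics/s80.png",cv2.resize(im[400:480,340:460],None,fx=5,fy=5))
k=cam("side")
for h in (.046,.058,.062,.066,.070):
  q=proj(k,ring(.014,h)+np.array([.428,-.315,0])); print(h,q.min(0),q.max(0))
print(env.get_obs()['force'])
E
```

```text
0.046 [385.12131703 453.58978707] [406.95378344 476.69215707]
0.058 [385.99408663 450.2083624 ] [408.16021059 473.54382829]
0.062 [386.29083873 449.05895794] [408.57045899 472.47292092]
0.066 [386.59057864 447.89814582] [408.98486304 471.39100552]
0.07 [386.89335171 446.72575539] [409.4034862  470.29791151]
[-6.58732545  5.29117505 24.56298047]
```

View pics/w8.png

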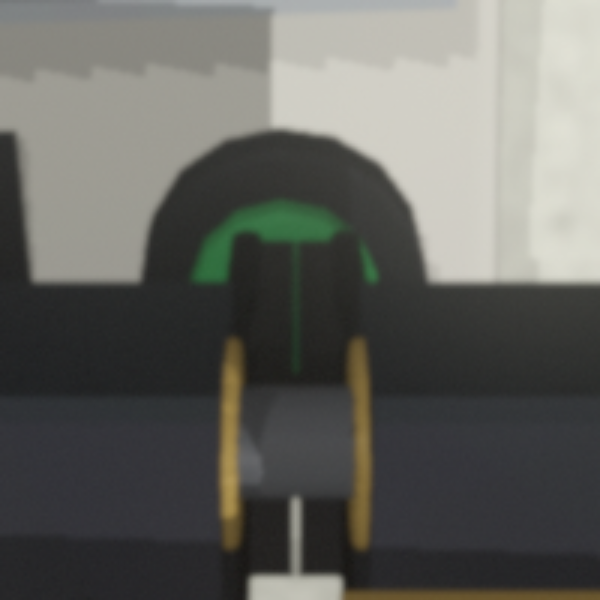

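View pics/s8.png

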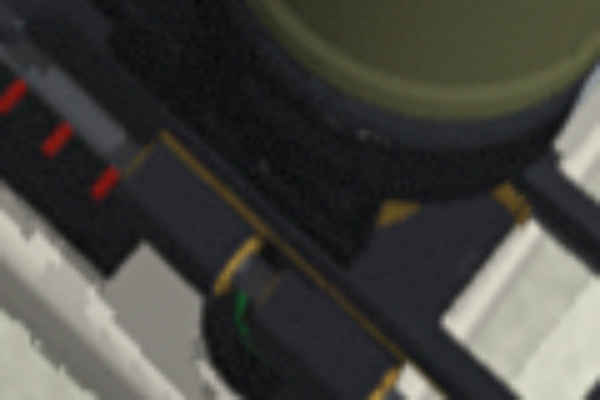

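View pics/s80.png

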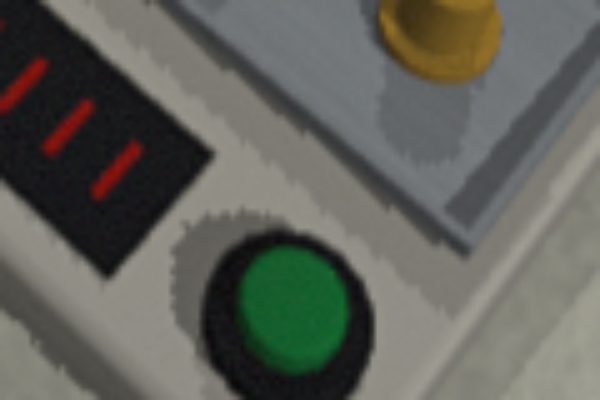

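>>> carry_out(
  targets=[
    [[0,-4.5,0],[0,0,0]],
    [[0,0,0],[0,0,0]],
  ],
)

```text
time_s: 19.15
tool_pos: [0.4268, -0.3163, 0.0631]
tool_rot: [-89.9, -0.1, -90.0]
force: [0.3, -0.1, 3.4]
grip_width: 0.0002
```

>>> carry_out(
  targets=[
    [[0,-1.5,0],[0,0,0]],
    [[0,0,0],[0,0,0]],
  ],
)

```text
time_s: 19.35
tool_pos: [0.4268, -0.3162, 0.0638]
tool_rot: [-89.9, -0.0, -90.0]
force: [1.9, -1.0, 2.4]
grip_width: 0.0004
```

>>> carry_out(
  targets=[
    [[0,-2,0],[0,0,0]],
    [[0,0,0],[0,0,0]],
  ],
)

```text
time_s: 19.55
tool_pos: [0.4265, -0.3161, 0.0656]
tool_rot: [-90.0, -0.0, -90.0]
force: [1.1, -1.7, 2.9]
grip_width: 0.0003
```

>>> carry_out(
  targets=[
    [[0,-2,0],[0,0,0]],
    [[0,0,0],[0,0,0]],
  ],
)

```text
time_s: 19.75
tool_pos: [0.4259, -0.3157, 0.0674]
tool_rot: [-90.0, 0.0, -90.0]
force: [1.5, 0.1, 1.6]
grip_width: 0.0007
```

>>> carry_out(
  targets=[
    [[0,-3,0],[0,0,0]],
    [[0,0,0],[0,0,0]],
  ],
)

```text
time_s: 19.95
tool_pos: [0.4256, -0.3156, 0.0703]
tool_rot: [-90.1, 0.0, -90.0]
force: [0.0, 0.3, -0.3]
grip_width: 0.0004
```

>>> carry_out(
  targets=[
    [[0,-20,0],[0,0,0]],
    [[0,-30,0],[0,0,0]],
    [[0,-30,0],[0,0,0]],
    [[0,-30,0],[0,0,0]],
    [[-40,0,10],[0,0,0]],
    [[-40,0,10],[0,0,0]],
    [[-40,0,10],[0,0,0]],
    [[-40,0,10],[0,0,0]],
    [[-40,0,10],[0,0,0]],
    [[-20,0,10],[0,0,0]],
    [[0,0,0],[0,0,0]],
    [[0,0,0],[0,0,0]],
  ],
)

```text
time_s: 21.15
tool_pos: [0.4856, -0.0961, 0.1802]
tool_rot: [-90.1, -0.0, -89.9]
force: [-0.2, -0.3, 0.1]
grip_width: 0.0012
```

```bash
python3 - <<'E'
from h import *
im=env.read_camera("side"); cv2.imwrite("pics/s9.png",im[:,:,::-1]); k=cam("side")
for l,P in [("bush1",BUSH),("spacer1",SP)]:
    for r in env.outline_of("side",l):
        if r['p']>.2: m=cen(r['mask']); print(l,round(r['p'],2),m.round(1),fit(P,k,m,.056).round(4))
print([(round(r['p'],2),cen(r['mask']).round(1)) for r in env.outline_of("side","go_key_top")])
print(env.get_obs()['time_s'],env.get_obs()['tool_pos'])
E
```

```text
bush1 0.91 [428.1 401.1] [ 0.5168 -0.2968]
bush1 0.79 [382.6 375.1] [ 0.5022 -0.228 ]
bush1 0.77 [197.  214.2] [0.5061 0.2529]
bush1 0.69 [416.4 336.6] [ 0.5878 -0.2234]
bush1 0.56 [450.2 363.8] [ 0.5856 -0.286 ]
spacer1 0.88 [196.2 239.5] [0.4636 0.1893]
spacer1 0.71 [173.  201.1] [0.4918 0.3168]
[(0.78, array([398. , 460.8]))]
21.35 [ 0.48553856 -0.09745513  0.18029275]
```

View pics/s9.png

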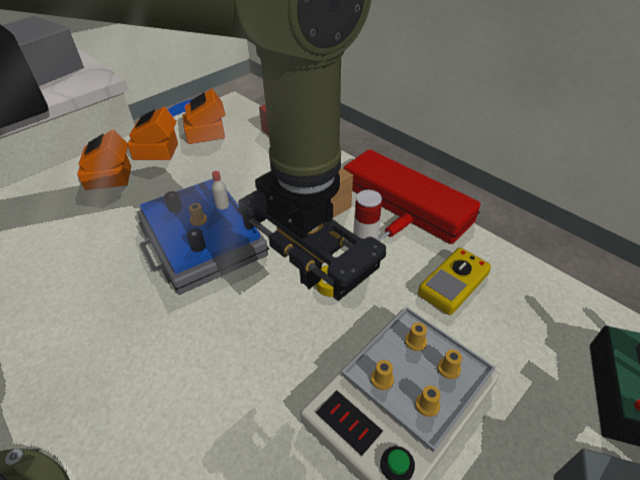

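Four bushes stand on the pan at pixels (428,401), (383,375), (416,337) and (450,364). The spare and both spacers in the tray are unmoved, and the key is back where it began, at (398,461). The arm is clear of everything, so I am handing in.

```bash
python3 -c "
from cell import env
print(env.sign_off())"
```

```text
the job is handed in; nothing more can be done
None
```

The batch of four bushes is on the pan, the green key was pressed and let go, and I handed the job in at about 21 s. The sign-off gives no verdict.

- **Moves:** Two bushes already stood on the pan, so I added the two from the table, each set down gently and spaced apart from the others. The spare bush in the blue tray stayed where it was. No spacer was on the pan, and both spacers were already in the tray.
- **Key:** I pressed until it met a rigid stop at 24 N. On the way back up I felt spring force over about 6 mm (tool height 61 to 67 mm), so I take it to have gone fully down. I felt for the stop because the cameras put the key top near 60 mm, while the fingers met it at about 67 mm.
- **Last checks:** The final side picture showed four upright bushes on the pan. The spare and spacers were in their starting positions to within 2 mm, the key was up, and the gripper was touching nothing. The bystanders looked unmoved, but I did not measure them again.
- **Disagreements:** While the arm covered part of the pan, the top camera placed the new bushes about 7 mm off, which I put down to partly hidden outlines. The side camera agreed with the tool position to about 1 mm. The network also took the green key for a spacer in the top view and once a spacer for a bush in the side view.

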